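Find the full casting cartons by tipping and slide them to the batten

ROBOT

A 6-joint arm with a two-finger parallel gripper is mounted at the origin on the work surface. World frame = base frame: x ahead of the robot, y to its left, z up, the work surface at z = 0. Lengths are in mm, angles in rad, forces in N, time in s.
With the tool pointing down it reaches from about 350 to 775 mm from the base axis. Payload 7.3 kg.
Tool frame: the origin (TCP) lies at the very end of the fingers, on their centre line; the grasp point (between the pads) lies bot.grip_point_offset behind it (bot.grip_point_offset is the distance from the TCP to the grasp point, in mm); z points along the fingers, y is the line along which they close (so a half turn about z gives the same grasp; the last joint's range is limited). The gripper opens to 92 mm and grips with 3 to 60 N. Pads are 19 mm wide; open, the fingers measure 130 mm over their backs; the gripper's body (75 mm by 190 mm) begins 47 mm behind the grasp point.
Start: joints at [-0.146, 0.342, 1.524, -0, 1.275, -0.146], TCP at [525.019, 0.019, 226.741] pointing down, gripper open.
Joint ranges: [-2.53, 2.53], [-0.77, 2.02], [0.04, 2.7], [-1, 4.14], [0.28, 2.66], [-3.11, 3.11]. Speed limits (rad/s): [2.57, 2.57, 3.14, 3.14, 3.14, 3.14].

INTERFACE

Orientations are given as [roll, pitch, yaw] about the fixed x, y, z axes, in that order (R = Rz(yaw) Ry(pitch) Rx(roll)).
In Python, from plant import bot gives the robot as it stands. The module is installed in compiled form; this text tells all that it offers.
- The arm moves only by the tool carry_out, never from a script. Its argument "plan" is a list of rows, each an object of numbers: "tx", "ty", "tz": the shift along the world's x, y, z in mm; "rx", "ry", "rz": the turn, a rotation vector about the world's x, y, z in rad. A call has 1 to 12 rows; each row shifts and turns the commanded pose from where the row before left it; what a row does not reach is not made up. A row lasts 1/10 s, in which the tool goes at most 50 mm and 8.59 degrees, less where a joint would pass 70% of its speed; a pose out of reach is approached as far as the arm can. A call with a gripper value outside its range is refused whole. "gripper" is the closure, from 0 (fully open) to 1 (shut), set as the call begins (left out, the last holds). The fingers move at their own pace and stop on an object; the grip force is fixed at half the most. Time passes only in rows, so rows that do not move let the fingers close. It gives the time, the measured TCP pose, the force, the opening and the grip force at its end, in the units of the state.
- bot.get_obs(): the state, without advancing time (a new reading comes with each control period).
- bot.capture(name): name is "scene" or "side" or "wrist"; returns the picture (384x512x3 uint8, red, green, blue); there is no depth.
- bot.camera_model(name): a dict with "camera_matrix" (3x3 intrinsics, pixels), "R" (3x3) and "t" (3): a world point X has camera coordinates R X + t. Camera axes: x right, y down, z forward; pixel columns grow to the right and rows downward; lengths in mm; the calibration is good to about 2 mm. A picture is of the moment at which its call begins: read the wrist's pose just before it. camera_model takes no time and is no camera call; for the wrist camera it gives the pose at the moment of the call.
- bot.close_job(): hands the job in; it is judged then, once.
The state is a dict: "time": time; "joint_positions": joint angles; "dq": joint speeds; "tau": joint torques, N m; "tool_pos": TCP position; "tcp_rot": TCP orientation; "contact_force": force on the tool from outside, world axes, zero at the start; "moment": the same for the moment, N m; "grip_width": finger opening in mm; "finger_force": force on a finger pad.
Only numpy, scipy, OpenCV 4.12 (cv2) and the standard library are available. Lean on these libraries where they do the work, as an engineer would, in place of code of your own. Each camera call takes 0.05 s, during which the arm holds its last target. There are 200 camera calls.

TASK

One or two of the three look-alike cartons are full of metal castings, the rest are empty. Working from the robot's left to its right, tip up one end of each carton by some two centimetres, holding it there for about a second with its other end still on the bench, to feel its weight; slide every full carton along the bench, gently, until its end sits flush against the wooden batten, and leave the empty ones where they stood. Never lift a carton off the bench (their bottoms are only folded shut), press gently, and leave the pots and the model bridge alone.

Things in the scene. Friction and masses are not known exactly. Their poses are not given: they have to be found in the camera images.
- table: The plywood workbench; its top is the plane z = 0. Cartons slide on it with a friction coefficient of about 0.6 to 1.2. A carton weighs 0.30 to 0.32 kg empty and 0.87 to 0.99 kg full, balanced about its middle. Gripped 18 mm from one end and tipped about the other end's bottom edge, it takes about 1.7 N upward if empty and about 5.2 N if full (3.4 N parts them); a stiff grip that twists against the tipping adds or takes a newton or so.
- fence: Dark wooden batten fixed to the bench beyond the cartons, 520 mm long, 30 mm thick, 35 mm tall, with a green stripe on top. Origin: on the bench, at the middle of the long face that is turned to the robot. Its x axis points square out of that face, away from the robot and the cartons (cartons lie at negative x); y runs along the batten. It is turned by up to about 11 degrees.
- carton_left_centre (a point): Centre (25 mm above the bench) of the left one of three look-alike closed cardboard cartons in a row along the batten (left is the robot's left, +y). 160 mm long (x axis, pointing away from the robot, within 7 degrees of square to the batten), 60 mm wide (y axis), 50 mm tall; stiff, grip it across its width. Carton centres are about 150 mm apart.
- carton_middle_centre (a point): Centre (25 mm above the bench) of the middle one of three look-alike closed cardboard cartons in a row along the batten (left is the robot's left, +y). 160 mm long (x axis, pointing away from the robot, within 7 degrees of square to the batten), 60 mm wide (y axis), 50 mm tall; stiff, grip it across its width. Carton centres are about 150 mm apart.
- carton_right_centre (a point): Centre (25 mm above the bench) of the right one of three look-alike closed cardboard cartons in a row along the batten (left is the robot's left, +y). 160 mm long (x axis, pointing away from the robot, within 7 degrees of square to the batten), 60 mm wide (y axis), 50 mm tall; stiff, grip it across its width. Carton centres are about 150 mm apart.
- paint_pot: Bystander: paint jar, 60 mm across, 75 mm tall, left of the cartons. Origin under its middle.
- spray_can: Bystander: green spray can, 52 mm across, 150 mm tall, right of the cartons. Origin under its middle.
- model_bridge: Bystander: terracotta model bridge, 50 x 130 x 61 mm, behind the batten. Origin under its middle.
There are look-alikes about, which are no part of the job. Leave any purple look-alike of the part that bears carton_middle_centre alone.

How it is judged (in metres and radians):
On the way, in this order (a step that is already met when the one before it is completed fails the run):
1. the left carton's one end is tipped up (by 0.06 to 0.35 rad, 10 mm or more) while its other end stays on the bench, for 0.3 s (angle between carton_left_centre's own z axis and vertical between 0.06 and 0.35 rad and contact force between carton_left and table above 0.3 N), for 0.3 s.
2. the middle carton's one end is tipped up (by 0.06 to 0.35 rad, 10 mm or more) while its other end stays on the bench, for 0.3 s (angle between carton_middle_centre's own z axis and vertical between 0.06 and 0.35 rad and contact force between carton_middle and table above 0.3 N), for 0.3 s.
3. the right carton's one end is tipped up (by 0.06 to 0.35 rad, 10 mm or more) while its other end stays on the bench, for 0.3 s (angle between carton_right_centre's own z axis and vertical between 0.06 and 0.35 rad and contact force between carton_right and table above 0.3 N), for 0.3 s.
At the end, for the whole second after the job is handed in: Every full carton stands on the bench with its end within 6 mm of the batten's face and square to it within 0.07 rad, within the batten's length; every empty carton is within 30 mm of where it started; all three stand flat (0.04 rad) and at rest (((contact force between carton_left and table above 5.5 N and x of carton_left_centre in the frame of fence between -0.086 and -0.07 m and y of carton_left_centre in the frame of fence between -0.24 and 0.24 m and angle between the x axis of carton_left_centre and the x axis of fence, either way round below 0.07 rad) or (contact force between carton_left and table between 1 and 5.5 N and distance of carton_left_centre from where it was at the start of the episode below 0.03 m)) and angle between each of carton_left_centre, carton_middle_centre, carton_right_centre's own z axis and vertical below 0.04 rad and linear speed of each of carton_left, carton_middle, carton_right below 0.02 m/s and ((contact force between carton_middle and table above 5.5 N and x of carton_middle_centre in the frame of fence between -0.086 and -0.07 m and y of carton_middle_centre in the frame of fence between -0.24 and 0.24 m and angle between the x axis of carton_middle_centre and the x axis of fence, either way round below 0.07 rad) or (contact force between carton_middle and table between 1 and 5.5 N and distance of carton_middle_centre from where it was at the start of the episode below 0.03 m)) and ((contact force between carton_right and table above 5.5 N and x of carton_right_centre in the frame of fence between -0.086 and -0.07 m and y of carton_right_centre in the frame of fence between -0.24 and 0.24 m and angle between the x axis of carton_right_centre and the x axis of fence, either way round below 0.07 rad) or (contact force between carton_right and table between 1 and 5.5 N and distance of carton_right_centre from where it was at the start of the episode below 0.03 m))); the robot touches nothing.
It fails at once if a carton is lifted clear of the bench (raised by more than 15 mm while level) or its middle is raised by more than 30 mm ((height (world z) of carton_left_centre above 0.04 m and angle between carton_left_centre's own z axis and vertical below 0.08 rad) or height (world z) of any of carton_left_centre, carton_middle_centre, carton_right_centre above 0.055 m or (height (world z) of carton_middle_centre above 0.04 m and angle between carton_middle_centre's own z axis and vertical below 0.08 rad) or (height (world z) of carton_right_centre above 0.04 m and angle between carton_right_centre's own z axis and vertical below 0.08 rad)).
It fails at once if the batten is pushed with more than 30 N (contact force between fence and anything else above 30 N).
It fails at once if a carton is pressed on the bench with more than 45 N (contact force between any of carton_left, carton_middle, carton_right and table above 45 N).
It fails at once if a bystander is moved by more than 20 mm (distance of any of paint_pot, spray_can, model_bridge from where it was at the start of the episode above 0.02 m).
It also fails if it takes over 72 s, if anything falls off the work surface, if the arm or the gripper's body presses on something with over 40 N, if the wrist force passes 120 N, or if a joint passes its speed limit or range.

## Working session

There is one attempt and no reset: what is moved stays moved. The work goes in short steps, Python scripts to look and compute and a tool call to move; the robot and the scene stay as the last step left them, time stands still between calls to the robot, and variables do not carry over. Pictures are saved under pics/ and viewed, at most 10 in all, crops included, and the job is handed in when it is done.

Besides the shell and the picture viewer there is one more tool, called after "Call:" in YAML: its name, and indented under it one key for each argument. carry_out: Moves the arm, as the interface text tells. Its arguments: {"type":"object","properties":{"plan":{"type":"array"},"gripper":{"type":"number"}},"required":["plan"]}

```bash
mkdir -p pics
python3 - <<'E'
from plant import bot
import cv2,numpy as np
print(bot.get_obs(), bot.grip_point_offset)
for n in("scene","side"):
    c=bot.camera_model(n); print(n,{k:np.round(v,3).tolist() for k,v in c.items()})
    cv2.imwrite(f"pics/{n}0.png",bot.capture(n)[:,:,::-1])
E
```

```text
{'time': 0.0, 'joint_positions': array([-1.46012492e-01,  3.42755464e-01,  1.52503099e+00,  1.03650268e-05,
        1.27541683e+00, -1.46008460e-01]), 'dq': array([-0.00081619,  0.00107571,  0.00191876, -0.000291  ,  0.00091115,
        0.00132103]), 'tau': array([ 7.61924657e-04, -4.31245601e+01, -2.44219762e+01,  7.17750052e-02,
        5.59406646e-02, -1.04314388e-04]), 'tool_pos': array([5.24580725e+02, 8.05467561e-02, 2.26023107e+02]), 'tcp_rot': array([-3.14000060e+00, -2.44136830e-04,  1.57078908e+00]), 'contact_force': array([-0.19777206,  1.02308733, -0.27162354]), 'moment': array([-0.01474539, -0.00848879,  0.04262515]), 'finger_force': 0.0, 'grip_width': 91.91186845064927} 18.8
scene {'camera_matrix': [[448.633, 0.0, 251.789], [0.0, 448.633, 191.928], [0.0, 0.0, 1.0]], 'R': [[-0.049, 0.999, -0.017], [0.789, 0.029, -0.614], [-0.612, -0.043, -0.789]], 't': [33.202, -419.845, 1581.656]}
side {'camera_matrix': [[446.091, 0.0, 253.973], [0.0, 446.091, 190.836], [0.0, 0.0, 1.0]], 'R': [[-0.829, -0.559, 0.016], [-0.417, 0.6, -0.683], [0.372, -0.573, -0.731]], 't': [459.812, 254.946, 1312.135]}
```

View pics/scene0.png

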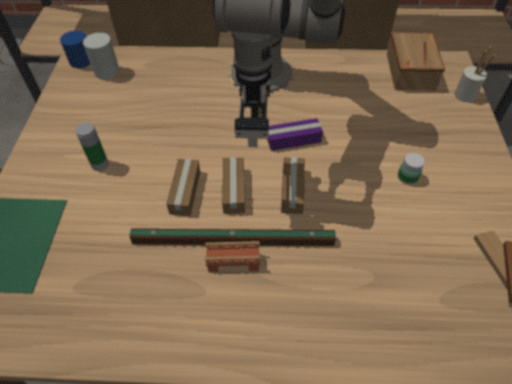

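View pics/side0.png

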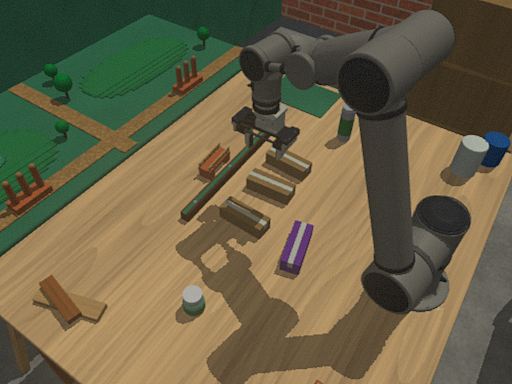

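The scene view faces the robot, so the robot's left is on the image's right. The candidates are:
- Left carton (293,186), middle (233,186) and right (184,188): tan with a pale tape, and these are the wanted ones.
- A purple look-alike at (295,134), which I leave alone.
- A wooden box at (416,62), which is too big.

The batten is at (233,237) with the bridge at (233,257). The paint pot is at (411,168) and the spray can at (92,146).

```bash
cat > h.py <<'E'
from plant import bot
import cv2,numpy as np
def ray(c,uv,z):
    K,R,t=[np.array(c[k],float) for k in("camera_matrix","R","t")]
    C=-R.T@t; d=R.T@np.linalg.solve(K,[uv[0],uv[1],1.]); return (C+d*(z-C[2])/d[2])[:2]
E
python3 - <<'E'
from h import *
c=bot.camera_model("scene")
for n,uv,z in [("L",(293,180),50),("Lnear",(294,158),50),("Lfar",(292,206),50),("M",(233,180),50),("R",(186,180),50),("fr",(131,231),35),("fl",(335,233),35),("pot",(410,180),0),("can",(98,165),0),("purple",(295,131),50)]: print(n,ray(c,uv,z).round())
cv2.imwrite("pics/w0.png",bot.capture("wrist")[:,:,::-1])
w=bot.camera_model("wrist");print({k:np.round(v,3).tolist() for k,v in w.items()})
s=bot.capture("scene")[100:280,80:450];cv2.imwrite("pics/s1.png",cv2.resize(s[:,:,::-1],(0,0),fx=2.1,fy=2.1,interpolation=2))
E
```

```text
L [526. 105.]
Lnear [446. 109.]
Lfar [613. 102.]
M [532. -57.]
R [ 536. -185.]
fr [ 696. -306.]
fl [682. 210.]
pot [473. 440.]
can [ 448. -467.]
purple [338. 113.]
{'camera_matrix': [[334.053, 0.0, 250.669], [0.0, 334.053, 191.259], [0.0, 0.0, 1.0]], 'R': [[1.0, -0.0, -0.001], [-0.0, -0.96, 0.279], [-0.001, -0.279, -0.96]], 't': [-523.091, -35.352, 392.033]}
```

View pics/w0.png

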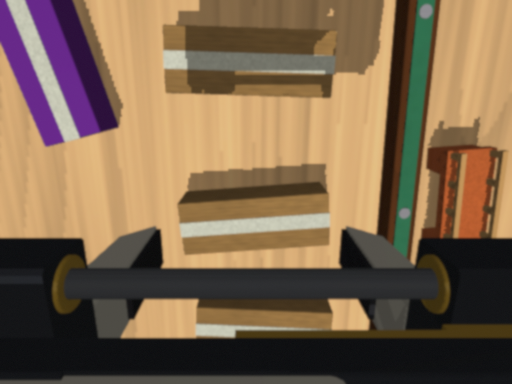

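View pics/s1.png

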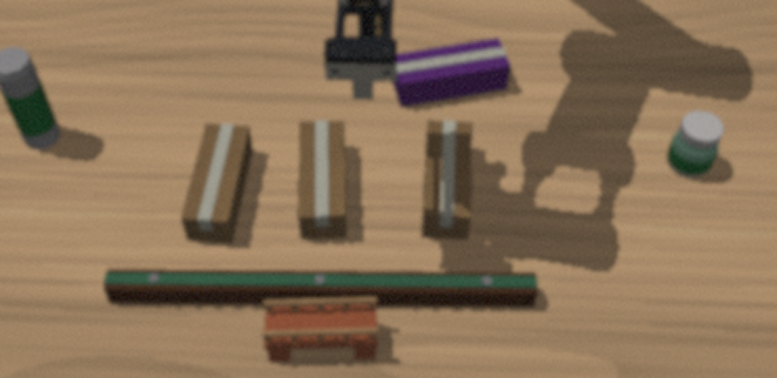

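The wrist picture has +x to the right and +y up. The left tape runs from (163,60) to (335,65) and the middle tape from (180,230) to (330,220). The right carton is partly hidden at (265,330). The batten's green stripe runs from (426,10) to (402,250), and the purple look-alike is at upper left. The crop confirms the three tan cartons.

```bash
cat >> h.py <<'E'
def tape(im,c,roi):
    x0,y0,x1,y1=roi; p=cv2.cvtColor(np.ascontiguousarray(im[y0:y1,x0:x1]),cv2.COLOR_RGB2HSV)
    m=((p[:,:,1]<70)&(p[:,:,2]>85)).astype(np.uint8)
    m=cv2.morphologyEx(m,cv2.MORPH_OPEN,np.ones((3,3)))
    k=max(cv2.findContours(m,0,2)[0],key=cv2.contourArea).reshape(-1,2)+[x0,y0]
    q=np.array([ray(c,u,50) for u in k],np.float32)
    r=cv2.minAreaRect(q); b=cv2.boxPoints(r); e=[(b[i]+b[(i+1)%4])/2 for i in range(4)]
    i=0 if np.linalg.norm(b[0]-b[1])<np.linalg.norm(b[1]-b[2]) else 1
    a,f=sorted([e[i],e[i+2]],key=lambda v:v[0])
    print("near",a.round(1),"far",f.round(1),"len",np.linalg.norm(f-a).round(1),"wid",round(min(r[1]),1),"mid",((a+f)/2).round(1),"yaw",round(float(np.arctan2(*(f-a)[::-1])),3))
def fence(im,c,roi):
    x0,y0,x1,y1=roi; p=cv2.cvtColor(np.ascontiguousarray(im[y0:y1,x0:x1]),cv2.COLOR_RGB2HSV)
    m=cv2.inRange(p,(60,80,40),(95,255,200)); k=np.argwhere(m)[:,::-1]+[x0,y0]
    q=np.array([ray(c,u,35) for u in k],np.float32)
    v=cv2.fitLine(q,cv2.DIST_HUBER,0,.01,.01).ravel(); d=v[:2]*np.sign(v[1]); n=np.array([d[1],-d[0]])
    w=(q-v[2:])@n; f=v[2:]-15*n
    print("stripe wid",np.ptp(np.percentile(w,[2,98])).round(1),"face pt",f.round(1),"normal yaw",round(float(np.arctan2(n[1],n[0])),3),"face x at y=0",(f[0]-d[0]/d[1]*f[1]).round(1),"y span",q[:,1].min().round(),q[:,1].max().round())
E
python3 - <<'E'
from h import *
c=bot.camera_model("wrist");im=bot.capture("wrist")
tape(im,c,(140,10,350,110)); tape(im,c,(165,170,340,257)); fence(im,c,(380,0,445,230))
print([ray(c,u,0).round() for u in((382,200),(396,30))],"purple",[ray(c,u,50).round() for u in((118,125),(46,145))])
s=bot.camera_model("scene");im=bot.capture("scene"); fence(im,s,(120,222,345,250))
E
```

```text
near [440.6 107.1] far [602.  102.1] len 161.4 wid 16.8 mid [521.3 104.6] yaw -0.031
near [446.3 -66. ] far [607.4 -54.1] len 161.6 wid 17.1 mid [526.8 -60. ] yaw 0.074
stripe wid 15.5 face pt [675.1  52.9] normal yaw 0.029 face x at y=0 676.6 y span -71.0 160.0
[array([682., -48.]), array([677., 140.])] purple [array([392.,  46.]), array([317.,  26.])]
stripe wid 11.8 face pt [677.  -47.7] normal yaw 0.028 face x at y=0 675.7 y span -305.0 205.0
```

Measurements fit the given sizes: tape length is 161 mm against 160, and the two views agree on the batten to within 1 mm and 0.001 rad. I'm moving over the left carton's near end.

Call:
carry_out:
  plan:
    - {"tx": -6,"ty": 9.7,"tz": -8,"rz": 0.14}
    - {"tx": -6,"ty": 9.7,"tz": -8,"rz": 0.14}
    - {"tx": -6,"ty": 9.7,"tz": -8,"rz": 0.14}
    - {"tx": -6,"ty": 9.7,"tz": -8,"rz": 0.14}
    - {"tx": -6,"ty": 9.7,"tz": -8,"rz": 0.14}
    - {"tx": -6,"ty": 9.7,"tz": -8,"rz": 0.14}
    - {"tx": -6,"ty": 9.7,"tz": -8,"rz": 0.14}
    - {"tx": -6,"ty": 9.7,"tz": -8,"rz": 0.14}
    - {"tx": -6,"ty": 9.7,"tz": -8,"rz": 0.14}
    - {"tx": -6,"ty": 9.7,"tz": -8,"rz": 0.14}
    - {"tx": -6,"ty": 9.5,"tz": -8,"rz": 0.14}
    - {}
  gripper: 0

```text
invalid input at $.plan[0]: expected keys tx, ty, tz, rx, ry, rz
```

Run:
```python
from h import *
cv2.imwrite("pics/w1.png",bot.capture("wrist")[:,:,::-1])
o=bot.get_obs();print(o["tool_pos"],o["tcp_rot"],o["joint_positions"].round(2))
```

```text
[5.24926602e+02 3.00581686e-02 2.26576325e+02] [-3.14130215e+00 -5.20579465e-05  1.57075484e+00] [-0.15  0.34  1.52  0.    1.28 -0.15]
```

View pics/w1.png

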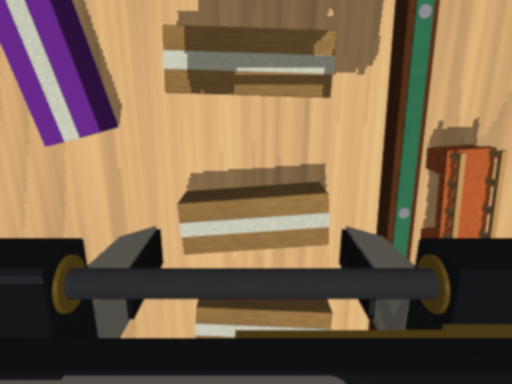

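The call was refused because every row needs all six keys, so the picture is unchanged. I'll repeat it with full rows.

Call:
carry_out:
  plan:
    - {"tx": -6,"ty": 9.7,"tz": -8,"rx": 0,"ry": 0,"rz": 0.14}
    - {"tx": -6,"ty": 9.7,"tz": -8,"rx": 0,"ry": 0,"rz": 0.14}
    - {"tx": -6,"ty": 9.7,"tz": -8,"rx": 0,"ry": 0,"rz": 0.14}
    - {"tx": -6,"ty": 9.7,"tz": -8,"rx": 0,"ry": 0,"rz": 0.14}
    - {"tx": -6,"ty": 9.7,"tz": -8,"rx": 0,"ry": 0,"rz": 0.14}
    - {"tx": -6,"ty": 9.7,"tz": -8,"rx": 0,"ry": 0,"rz": 0.14}
    - {"tx": -6,"ty": 9.7,"tz": -8,"rx": 0,"ry": 0,"rz": 0.14}
    - {"tx": -6,"ty": 9.7,"tz": -8,"rx": 0,"ry": 0,"rz": 0.14}
    - {"tx": -6,"ty": 9.7,"tz": -8,"rx": 0,"ry": 0,"rz": 0.14}
    - {"tx": -6,"ty": 9.7,"tz": -8,"rx": 0,"ry": 0,"rz": 0.14}
    - {"tx": -6,"ty": 9.5,"tz": -8,"rx": 0,"ry": 0,"rz": 0.14}
    - {"tx": 0,"ty": 0,"tz": 0,"rx": 0,"ry": 0,"rz": 0}
  gripper: 0

```text
time: 1.55
tool_pos: [457.7, 107.2, 137.9]
tcp_rot: [3.142, -0.002, 3.113]
contact_force: [0.7, -0.3, 0.4]
grip_width: 91.7
finger_force: 0.0
```

Run:
```python
from h import *
cv2.imwrite("pics/w2.png",bot.capture("wrist")[:,:,::-1])
o=bot.get_obs();print(o["tool_pos"],o["tcp_rot"],o["joint_positions"].round(2))
```

```text
[458.66417819 106.76312387 138.56856042] [-3.14151435e+00 -8.27733643e-04  3.10893261e+00] [ 0.07  0.34  1.8   0.    1.   -1.47]
```

View pics/w2.png

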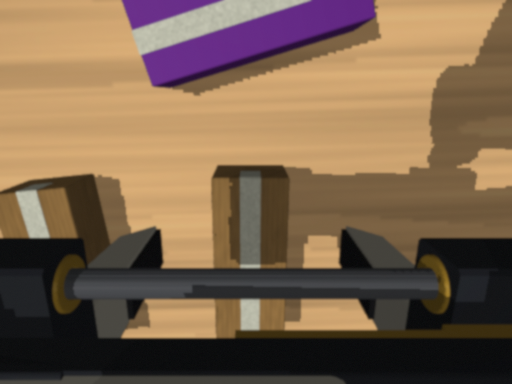

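The picture shows the left carton's near end (250,175) centred between the fingers, with the purple carton clear above it. I'm descending and then closing.

Call:
carry_out:
  plan:
    - {"tx": 0,"ty": 0,"tz": -30,"rx": 0,"ry": 0,"rz": 0}
    - {"tx": 0,"ty": 0,"tz": -30,"rx": 0,"ry": 0,"rz": 0}
    - {"tx": 0,"ty": 0,"tz": -30,"rx": 0,"ry": 0,"rz": 0}
    - {"tx": 0,"ty": 0,"tz": -20,"rx": 0,"ry": 0,"rz": 0}
    - {"tx": 0,"ty": 0,"tz": -12,"rx": 0,"ry": 0,"rz": 0}
    - {"tx": 0,"ty": 0,"tz": -6,"rx": 0,"ry": 0,"rz": 0}
    - {"tx": 0,"ty": 0,"tz": 0,"rx": 0,"ry": 0,"rz": 0}
    - {"tx": 0,"ty": 0,"tz": 0,"rx": 0,"ry": 0,"rz": 0}

```text
time: 2.4
tool_pos: [459.8, 106.4, 11.4]
tcp_rot: [3.141, 0.001, 3.109]
contact_force: [-0.2, 0.2, -0.9]
grip_width: 91.5
finger_force: 0.0
```

Call:
carry_out:
  plan:
    - {"tx": 0,"ty": 0,"tz": 0,"rx": 0,"ry": 0,"rz": 0}
    - {"tx": 0,"ty": 0,"tz": 0,"rx": 0,"ry": 0,"rz": 0}
    - {"tx": 0,"ty": 0,"tz": 0,"rx": 0,"ry": 0,"rz": 0}
    - {"tx": 0,"ty": 0,"tz": 0,"rx": 0,"ry": 0,"rz": 0}
    - {"tx": 0,"ty": 0,"tz": 0,"rx": 0,"ry": 0,"rz": 0}
    - {"tx": 0,"ty": 0,"tz": 0,"rx": 0,"ry": 0,"rz": 0}
    - {"tx": 0,"ty": 0,"tz": 0,"rx": 0,"ry": 0,"rz": 0}
    - {"tx": 0,"ty": 0,"tz": 0,"rx": 0,"ry": 0,"rz": 0}
  gripper: 1

```text
time: 3.2
tool_pos: [459.1, 106.6, 10.9]
tcp_rot: [3.141, 0.0, 3.111]
contact_force: [-2.0, 0.6, 4.1]
grip_width: 59.5
finger_force: 30.0
```

Call:
carry_out:
  plan:
    - {"tx": 0.2,"ty": 0,"tz": 1.85,"rx": 0.0004,"ry": 0.013,"rz": 0}
    - {"tx": 0.2,"ty": 0,"tz": 1.85,"rx": 0.0004,"ry": 0.013,"rz": 0}
    - {"tx": 0.2,"ty": 0,"tz": 1.85,"rx": 0.0004,"ry": 0.013,"rz": 0}
    - {"tx": 0.2,"ty": 0,"tz": 1.85,"rx": 0.0004,"ry": 0.013,"rz": 0}
    - {"tx": 0.3,"ty": 0,"tz": 1.85,"rx": 0.0004,"ry": 0.013,"rz": 0}
    - {"tx": 0.3,"ty": 0,"tz": 1.85,"rx": 0.0004,"ry": 0.013,"rz": 0}
    - {"tx": 0.3,"ty": 0,"tz": 1.85,"rx": 0.0004,"ry": 0.013,"rz": 0}
    - {"tx": 0.3,"ty": 0,"tz": 1.85,"rx": 0.0004,"ry": 0.013,"rz": 0}
    - {"tx": 0.3,"ty": 0,"tz": 1.8,"rx": 0.0004,"ry": 0.013,"rz": 0}
    - {"tx": 0.3,"ty": 0,"tz": 1.8,"rx": 0.0004,"ry": 0.013,"rz": 0}
    - {"tx": 0,"ty": 0,"tz": 0,"rx": 0,"ry": 0,"rz": 0}
    - {"tx": 0,"ty": 0,"tz": 0,"rx": 0,"ry": 0,"rz": 0}

```text
time: 4.4
tool_pos: [461.7, 106.5, 29.0]
tcp_rot: [3.142, -0.13, 3.111]
contact_force: [-1.0, -0.6, -2.4]
grip_width: 59.9
finger_force: 30.0
```

Call:
carry_out:
  plan:
    - {"tx": 0,"ty": 0,"tz": 0,"rx": 0,"ry": 0,"rz": 0}
    - {"tx": 0,"ty": 0,"tz": 0,"rx": 0,"ry": 0,"rz": 0}
    - {"tx": 0,"ty": 0,"tz": 0,"rx": 0,"ry": 0,"rz": 0}
    - {"tx": 0,"ty": 0,"tz": 0,"rx": 0,"ry": 0,"rz": 0}

```text
time: 4.8
tool_pos: [461.7, 106.5, 29.1]
tcp_rot: [3.142, -0.13, 3.111]
contact_force: [0.5, 0.1, -4.4]
grip_width: 59.7
finger_force: 30.0
```

Call:
carry_out:
  plan:
    - {"tx": 0,"ty": 0,"tz": 0,"rx": 0,"ry": 0,"rz": 0}
    - {"tx": 0,"ty": 0,"tz": 0,"rx": 0,"ry": 0,"rz": 0}
    - {"tx": 0,"ty": 0,"tz": 0,"rx": 0,"ry": 0,"rz": 0}
    - {"tx": 0,"ty": 0,"tz": 0,"rx": 0,"ry": 0,"rz": 0}

```text
time: 5.2
tool_pos: [461.7, 106.5, 29.1]
tcp_rot: [3.142, -0.13, 3.111]
contact_force: [-0.2, 0.1, -3.7]
grip_width: 60.0
finger_force: 30.0
```

```bash
cat >> h.py <<'E'
def feel(n=8):
    F=[];M=[]
    for i in range(n):
        bot.capture("side"); o=bot.get_obs(); F.append(o["contact_force"]);M.append(o["moment"])
    print("F",np.mean(F,0).round(2),"sd",np.std(F,0).round(2),"M",np.mean(M,0).round(3),o["tool_pos"].round(1),o["time"])
E
python3 -c "
from h import *
feel()"
```

```text
F [ 0.68 -0.3  -4.78] sd [0.39 0.49 0.35] M [ 0.058 -0.439 -0.019] [461.7 106.5  29.1] 5.6
```

The left carton reads about 4.8 N up, so it is full. I'm setting it down, then sliding it and turning it square to the batten.

Call:
carry_out:
  plan:
    - {"tx": -0.5,"ty": 0,"tz": -3.7,"rx": -0.0008,"ry": -0.026,"rz": 0}
    - {"tx": -0.5,"ty": 0,"tz": -3.7,"rx": -0.0008,"ry": -0.026,"rz": 0}
    - {"tx": -0.5,"ty": 0,"tz": -3.7,"rx": -0.0008,"ry": -0.026,"rz": 0}
    - {"tx": -0.5,"ty": 0,"tz": -3.7,"rx": -0.0008,"ry": -0.026,"rz": 0}
    - {"tx": -0.3,"ty": 0,"tz": -1.8,"rx": -0.0004,"ry": -0.013,"rz": 0}
    - {"tx": -0.3,"ty": 0,"tz": -1.8,"rx": -0.0004,"ry": -0.013,"rz": 0}
    - {"tx": 0,"ty": 0,"tz": 0,"rx": 0,"ry": 0,"rz": 0}
    - {"tx": 0,"ty": 0,"tz": 0,"rx": 0,"ry": 0,"rz": 0}

```text
time: 6.4
tool_pos: [459.0, 106.5, 10.9]
tcp_rot: [3.141, -0.0, 3.111]
contact_force: [0.5, 0.0, -1.6]
grip_width: 59.9
finger_force: 30.0
```

Call:
carry_out:
  plan:
    - {"tx": 3,"ty": -0.5,"tz": 0,"rx": 0,"ry": 0,"rz": 0.005}
    - {"tx": 5,"ty": -0.5,"tz": 0,"rx": 0,"ry": 0,"rz": 0.005}
    - {"tx": 6,"ty": -0.5,"tz": 0,"rx": 0,"ry": 0,"rz": 0.005}
    - {"tx": 6,"ty": -0.5,"tz": 0,"rx": 0,"ry": 0,"rz": 0.005}
    - {"tx": 6,"ty": -0.5,"tz": 0,"rx": 0,"ry": 0,"rz": 0.005}
    - {"tx": 6,"ty": -0.6,"tz": 0,"rx": 0,"ry": 0,"rz": 0.005}
    - {"tx": 6,"ty": -0.6,"tz": 0,"rx": 0,"ry": 0,"rz": 0.005}
    - {"tx": 6,"ty": -0.6,"tz": 0,"rx": 0,"ry": 0,"rz": 0.005}
    - {"tx": 6,"ty": -0.6,"tz": 0,"rx": 0,"ry": 0,"rz": 0.005}
    - {"tx": 5,"ty": -0.6,"tz": 0,"rx": 0,"ry": 0,"rz": 0.005}
    - {"tx": 3,"ty": -0.6,"tz": 0,"rx": 0,"ry": 0,"rz": 0.005}
    - {"tx": 2,"ty": -0.6,"tz": 0,"rx": 0,"ry": 0,"rz": 0.005}

```text
time: 7.6
tool_pos: [516.6, 100.0, 10.9]
tcp_rot: [3.141, -0.006, -3.112]
contact_force: [-8.9, -0.3, 8.7]
grip_width: 59.9
finger_force: 30.0
```

Call:
carry_out:
  plan:
    - {"tx": 1,"ty": 0,"tz": 0,"rx": 0,"ry": 0,"rz": 0}
    - {"tx": 1,"ty": 0,"tz": 0,"rx": 0,"ry": 0,"rz": 0}
    - {"tx": 1,"ty": 0,"tz": 0,"rx": 0,"ry": 0,"rz": 0}
    - {"tx": 1,"ty": 0,"tz": 0,"rx": 0,"ry": 0,"rz": 0}

```text
time: 8.0
tool_pos: [520.4, 99.9, 10.9]
tcp_rot: [3.141, -0.006, -3.112]
contact_force: [-8.2, -0.2, 8.6]
grip_width: 59.9
finger_force: 30.0
```

Run:
```python
from h import *
im=bot.capture("side");feel(4)
print(bot.get_obs()["tcp_rot"])
cv2.imwrite("pics/sd1.png",cv2.resize(im[100:260,160:340,::-1],(0,0),fx=3.3,fy=3.3,interpolation=2))
```

```text
F [-7.43  0.43  6.83] sd [0.62 0.4  0.21] M [0.06  1.021 0.017] [520.7  99.9  10.9] 8.25
[ 3.14150068 -0.00520474 -3.1120084 ]
```

View pics/sd1.png

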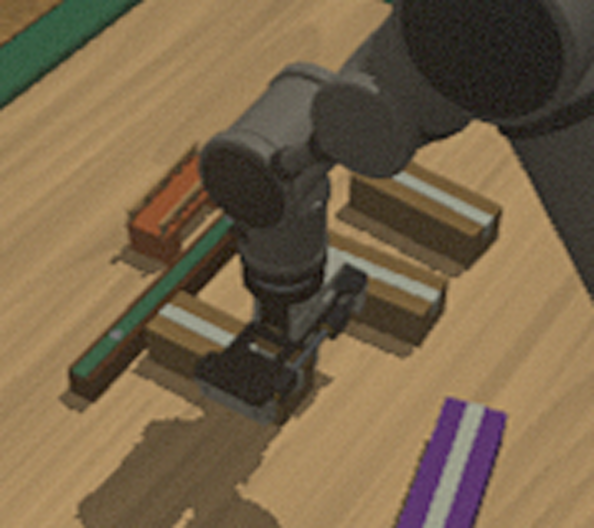

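The side view shows the left carton's end (165,330) about a centimetre short of the batten, with the others undisturbed. I'll creep in and watch the force.

Call:
carry_out:
  plan:
    - {"tx": 1,"ty": 0,"tz": 0,"rx": 0,"ry": 0,"rz": 0}
    - {"tx": 1,"ty": 0,"tz": 0,"rx": 0,"ry": 0,"rz": 0}
    - {"tx": 1,"ty": 0,"tz": 0,"rx": 0,"ry": 0,"rz": 0}
    - {"tx": 1,"ty": 0,"tz": 0,"rx": 0,"ry": 0,"rz": 0}
    - {"tx": 1,"ty": 0,"tz": 0,"rx": 0,"ry": 0,"rz": 0}
    - {"tx": 1,"ty": 0,"tz": 0,"rx": 0,"ry": 0,"rz": 0}
    - {"tx": 1,"ty": 0,"tz": 0,"rx": 0,"ry": 0,"rz": 0}

```text
time: 8.95
tool_pos: [527.4, 99.9, 10.9]
tcp_rot: [3.142, -0.006, -3.112]
contact_force: [-8.1, -0.4, 7.1]
grip_width: 59.5
finger_force: 30.0
```

Call:
carry_out:
  plan:
    - {"tx": 0.5,"ty": 0,"tz": 0,"rx": 0,"ry": 0,"rz": 0}
    - {"tx": 0.5,"ty": 0,"tz": 0,"rx": 0,"ry": 0,"rz": 0}

```text
time: 9.15
tool_pos: [528.4, 99.9, 10.9]
tcp_rot: [3.142, -0.006, -3.112]
contact_force: [-8.7, -0.0, 7.0]
grip_width: 59.7
finger_force: 30.0
```

Call:
carry_out:
  plan:
    - {"tx": 0.5,"ty": 0,"tz": 0,"rx": 0,"ry": 0,"rz": 0}
    - {"tx": 0.5,"ty": 0,"tz": 0,"rx": 0,"ry": 0,"rz": 0}

```text
time: 9.35
tool_pos: [529.4, 99.9, 10.9]
tcp_rot: [3.142, -0.006, -3.112]
contact_force: [-8.1, 0.3, 6.7]
grip_width: 59.8
finger_force: 30.0
```

Call:
carry_out:
  plan:
    - {"tx": 0.4,"ty": 0,"tz": 0,"rx": 0,"ry": 0,"rz": 0}
    - {"tx": 0.4,"ty": 0,"tz": 0,"rx": 0,"ry": 0,"rz": 0}

```text
time: 9.55
tool_pos: [530.1, 99.9, 10.9]
tcp_rot: [3.141, -0.006, -3.112]
contact_force: [-9.8, 0.3, 8.1]
grip_width: 59.7
finger_force: 30.0
```

Call:
carry_out:
  plan:
    - {"tx": 0.4,"ty": 0,"tz": 0,"rx": 0,"ry": 0,"rz": 0}
    - {"tx": 0.4,"ty": 0,"tz": 0,"rx": 0,"ry": 0,"rz": 0}

```text
time: 9.75
tool_pos: [530.1, 99.9, 10.9]
tcp_rot: [3.142, -0.008, -3.112]
contact_force: [-13.6, -0.3, 10.4]
grip_width: 60.0
finger_force: 30.0
```

Run:
```python
from h import *
im=bot.capture("scene"); feel(2)
cv2.imwrite("pics/s2.png",cv2.resize(im[140:265,160:350,::-1],(0,0),fx=4,fy=4,interpolation=2))
```

```text
F [-11.94  -0.3    9.5 ] sd [0.08 0.03 0.21] M [0.006 1.397 0.02 ] [530.1  99.9  10.9] 9.9
```

View pics/s2.png

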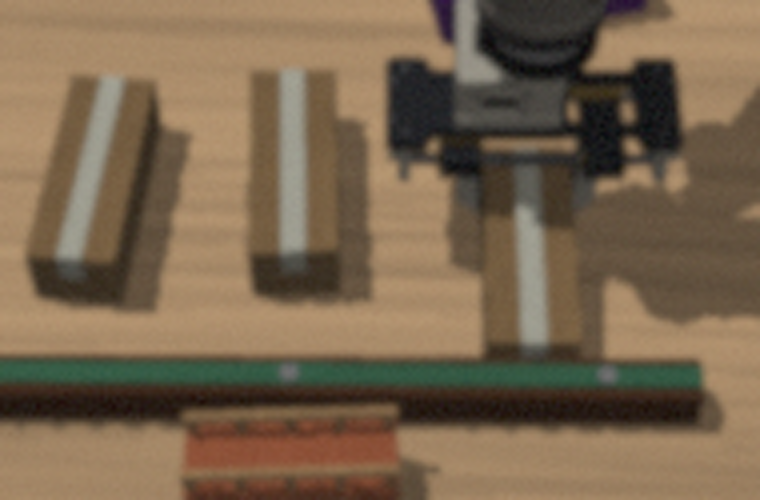

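Contact: the force rose to 12 N while the tool stalled at 530.1, as predicted, and the scene view shows the end at the batten's face (535,352). I'm relieving the push, then releasing.

Call:
carry_out:
  plan:
    - {"tx": -1.2,"ty": 0,"tz": 0,"rx": 0,"ry": 0,"rz": 0}
    - {"tx": -1.3,"ty": 0,"tz": 0,"rx": 0,"ry": 0,"rz": 0}
    - {"tx": 0,"ty": 0,"tz": 0,"rx": 0,"ry": 0,"rz": 0}

```text
time: 10.2
tool_pos: [530.2, 99.9, 10.9]
tcp_rot: [3.141, -0.002, -3.112]
contact_force: [-5.0, 0.9, 5.5]
grip_width: 59.9
finger_force: 30.0
```

Call:
carry_out:
  plan:
    - {"tx": 0,"ty": 0,"tz": 0,"rx": 0,"ry": 0,"rz": 0}
    - {"tx": 0,"ty": 0,"tz": 0,"rx": 0,"ry": 0,"rz": 0}
    - {"tx": 0,"ty": 0,"tz": 0,"rx": 0,"ry": 0,"rz": 0}
    - {"tx": 0,"ty": 0,"tz": 0,"rx": 0,"ry": 0,"rz": 0}
    - {"tx": 0,"ty": 0,"tz": 0,"rx": 0,"ry": 0,"rz": 0}
    - {"tx": 0,"ty": 0,"tz": 0,"rx": 0,"ry": 0,"rz": 0}
    - {"tx": 0,"ty": 0,"tz": 10,"rx": 0,"ry": 0,"rz": 0}
    - {"tx": 0,"ty": 0,"tz": 20,"rx": 0,"ry": 0,"rz": 0}
    - {"tx": 0,"ty": 0,"tz": 30,"rx": 0,"ry": 0,"rz": 0}
    - {"tx": 0,"ty": 0,"tz": 30,"rx": 0,"ry": 0,"rz": 0}
    - {"tx": 0,"ty": 0,"tz": 10,"rx": 0,"ry": 0,"rz": 0}
  gripper: 0

```text
time: 11.3
tool_pos: [532.8, 99.9, 114.4]
tcp_rot: [3.141, 0.006, -3.112]
contact_force: [1.4, -0.1, 0.2]
grip_width: 91.9
finger_force: 0.0
```

Call:
carry_out:
  plan:
    - {"tx": -6,"ty": -12.4,"tz": 0,"rx": 0,"ry": 0,"rz": 0.004}
    - {"tx": -10,"ty": -25,"tz": 0,"rx": 0,"ry": 0,"rz": 0.01}
    - {"tx": -10,"ty": -25,"tz": 0,"rx": 0,"ry": 0,"rz": 0.01}
    - {"tx": -10,"ty": -25,"tz": 0,"rx": 0,"ry": 0,"rz": 0.01}
    - {"tx": -10,"ty": -25,"tz": 0,"rx": 0,"ry": 0,"rz": 0.01}
    - {"tx": -10,"ty": -25,"tz": 0,"rx": 0,"ry": 0,"rz": 0}
    - {"tx": -6,"ty": -17,"tz": 0,"rx": 0,"ry": 0,"rz": 0}
    - {"tx": -4,"ty": -10,"tz": 0,"rx": 0,"ry": 0,"rz": 0}
    - {"tx": 0,"ty": 0,"tz": 0,"rx": 0,"ry": 0,"rz": 0}
    - {"tx": 0,"ty": 0,"tz": 0,"rx": 0,"ry": 0,"rz": 0}

```text
time: 12.3
tool_pos: [464.8, -64.4, 110.3]
tcp_rot: [3.141, -0.001, -3.069]
contact_force: [-0.4, 0.8, 0.3]
grip_width: 91.8
finger_force: 0.0
```

Run:
```python
from h import *
c=bot.camera_model("wrist");im=bot.capture("wrist")
cv2.imwrite("pics/w3.png",im[:,:,::-1]);feel(3);print(bot.get_obs()["tcp_rot"])
tape(im,c,(215,140,290,260))
```

```text
F [ 0.49  0.13 -0.31] sd [0.49 0.33 0.37] M [ 0.129 -0.071  0.028] [465.3 -63.9 110.6] 12.5
[ 3.14139663e+00 -3.75661857e-05 -3.06722167e+00]
near [446.2 -65.6] far [503.3 -60.9] len 57.4 wid 16.4 mid [474.7 -63.3] yaw 0.082
```

View pics/w3.png

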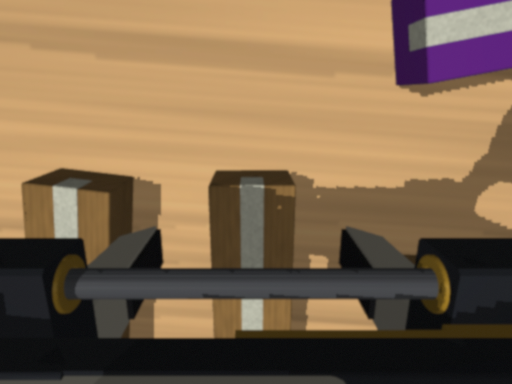

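The picture shows the middle carton (252,180) centred and aligned, with the right carton's finger gap clear. I'm descending and gripping.

Call:
carry_out:
  plan:
    - {"tx": 0,"ty": 0,"tz": -20,"rx": 0,"ry": 0,"rz": 0}
    - {"tx": 0,"ty": 0,"tz": -30,"rx": 0,"ry": 0,"rz": 0}
    - {"tx": 0,"ty": 0,"tz": -26,"rx": 0,"ry": 0,"rz": 0}
    - {"tx": 0,"ty": 0,"tz": -16,"rx": 0,"ry": 0,"rz": 0}
    - {"tx": 0,"ty": 0,"tz": -8,"rx": 0,"ry": 0,"rz": 0}
    - {"tx": 0,"ty": 0,"tz": 0,"rx": 0,"ry": 0,"rz": 0}
    - {"tx": 0,"ty": 0,"tz": 0,"rx": 0,"ry": 0,"rz": 0}

```text
time: 13.2
tool_pos: [465.6, -64.5, 11.3]
tcp_rot: [-3.141, 0.001, -3.068]
contact_force: [0.2, 0.0, 0.3]
grip_width: 91.7
finger_force: 0.0
```

Call:
carry_out:
  plan:
    - {"tx": 0,"ty": 0,"tz": 0,"rx": 0,"ry": 0,"rz": 0}
    - {"tx": 0,"ty": 0,"tz": 0,"rx": 0,"ry": 0,"rz": 0}
    - {"tx": 0,"ty": 0,"tz": 0,"rx": 0,"ry": 0,"rz": 0}
    - {"tx": 0,"ty": 0,"tz": 0,"rx": 0,"ry": 0,"rz": 0}
    - {"tx": 0,"ty": 0,"tz": 0,"rx": 0,"ry": 0,"rz": 0}
    - {"tx": 0,"ty": 0,"tz": 0,"rx": 0,"ry": 0,"rz": 0}
    - {"tx": 0,"ty": 0,"tz": 0,"rx": 0,"ry": 0,"rz": 0}
    - {"tx": 0,"ty": 0,"tz": 0,"rx": 0,"ry": 0,"rz": 0}
  gripper: 1

```text
time: 14.0
tool_pos: [465.2, -64.6, 11.0]
tcp_rot: [3.142, 0.0, -3.068]
contact_force: [-1.8, 0.3, 4.8]
grip_width: 60.0
finger_force: 30.0
```

Call:
carry_out:
  plan:
    - {"tx": 0.2,"ty": 0,"tz": 1.85,"rx": -0.001,"ry": 0.013,"rz": 0}
    - {"tx": 0.2,"ty": 0,"tz": 1.85,"rx": -0.001,"ry": 0.013,"rz": 0}
    - {"tx": 0.2,"ty": 0,"tz": 1.85,"rx": -0.001,"ry": 0.013,"rz": 0}
    - {"tx": 0.2,"ty": 0,"tz": 1.85,"rx": -0.001,"ry": 0.013,"rz": 0}
    - {"tx": 0.3,"ty": 0,"tz": 1.85,"rx": -0.001,"ry": 0.013,"rz": 0}
    - {"tx": 0.3,"ty": 0,"tz": 1.85,"rx": -0.001,"ry": 0.013,"rz": 0}
    - {"tx": 0.3,"ty": 0,"tz": 1.85,"rx": -0.001,"ry": 0.013,"rz": 0}
    - {"tx": 0.3,"ty": 0,"tz": 1.85,"rx": -0.001,"ry": 0.013,"rz": 0}
    - {"tx": 0.3,"ty": 0,"tz": 1.8,"rx": -0.001,"ry": 0.013,"rz": 0}
    - {"tx": 0.3,"ty": 0,"tz": 1.8,"rx": -0.001,"ry": 0.013,"rz": 0}
    - {"tx": 0,"ty": 0,"tz": 0,"rx": 0,"ry": 0,"rz": 0}
    - {"tx": 0,"ty": 0,"tz": 0,"rx": 0,"ry": 0,"rz": 0}

```text
time: 15.2
tool_pos: [468.2, -64.7, 29.1]
tcp_rot: [-3.141, -0.129, -3.068]
contact_force: [0.9, 0.8, -0.5]
grip_width: 59.9
finger_force: 30.0
```

Call:
carry_out:
  plan:
    - {"tx": 0,"ty": 0,"tz": 0,"rx": 0,"ry": 0,"rz": 0}
    - {"tx": 0,"ty": 0,"tz": 0,"rx": 0,"ry": 0,"rz": 0}
    - {"tx": 0,"ty": 0,"tz": 0,"rx": 0,"ry": 0,"rz": 0}
    - {"tx": 0,"ty": 0,"tz": 0,"rx": 0,"ry": 0,"rz": 0}
    - {"tx": 0,"ty": 0,"tz": 0,"rx": 0,"ry": 0,"rz": 0}
    - {"tx": 0,"ty": 0,"tz": 0,"rx": 0,"ry": 0,"rz": 0}

```text
time: 15.8
tool_pos: [467.9, -64.7, 29.2]
tcp_rot: [-3.141, -0.13, -3.069]
contact_force: [1.2, -0.6, 0.2]
grip_width: 59.7
finger_force: 30.0
```

```bash
python3 -c "
from h import *
feel()"
```

```text
F [ 1.59 -0.62 -0.38] sd [0.31 0.42 0.42] M [ 0.058 -0.575 -0.044] [467.8 -64.6  29.2] 16.2
```

The middle carton reads about 0.4 N, so it is empty. I'm setting it down where it stood.

Call:
carry_out:
  plan:
    - {"tx": -0.5,"ty": 0,"tz": -3.7,"rx": 0.002,"ry": -0.026,"rz": 0}
    - {"tx": -0.5,"ty": 0,"tz": -3.7,"rx": 0.002,"ry": -0.026,"rz": 0}
    - {"tx": -0.5,"ty": 0,"tz": -3.7,"rx": 0.002,"ry": -0.026,"rz": 0}
    - {"tx": -0.5,"ty": 0,"tz": -3.7,"rx": 0.002,"ry": -0.026,"rz": 0}
    - {"tx": -0.3,"ty": 0,"tz": -1.8,"rx": 0.001,"ry": -0.013,"rz": 0}
    - {"tx": -0.3,"ty": 0,"tz": -1.8,"rx": 0.001,"ry": -0.013,"rz": 0}
    - {"tx": 0,"ty": 0,"tz": 0,"rx": 0,"ry": 0,"rz": 0}
    - {"tx": 0,"ty": 0,"tz": 0,"rx": 0,"ry": 0,"rz": 0}

```text
time: 17.0
tool_pos: [465.0, -64.5, 11.0]
tcp_rot: [3.141, -0.0, -3.068]
contact_force: [-0.5, 0.8, 4.9]
grip_width: 60.1
finger_force: 30.0
```

Call:
carry_out:
  plan:
    - {"tx": 0,"ty": 0,"tz": 0,"rx": 0,"ry": 0,"rz": 0}
    - {"tx": 0,"ty": 0,"tz": 0,"rx": 0,"ry": 0,"rz": 0}
    - {"tx": 0,"ty": 0,"tz": 0,"rx": 0,"ry": 0,"rz": 0}
    - {"tx": 0,"ty": 0,"tz": 0,"rx": 0,"ry": 0,"rz": 0}
    - {"tx": 0,"ty": 0,"tz": 0,"rx": 0,"ry": 0,"rz": 0}
    - {"tx": 0,"ty": 0,"tz": 0,"rx": 0,"ry": 0,"rz": 0}
    - {"tx": 0,"ty": 0,"tz": 10,"rx": 0,"ry": 0,"rz": 0}
    - {"tx": 0,"ty": 0,"tz": 20,"rx": 0,"ry": 0,"rz": 0}
    - {"tx": 0,"ty": 0,"tz": 30,"rx": 0,"ry": 0,"rz": 0}
    - {"tx": 0,"ty": 0,"tz": 30,"rx": 0,"ry": 0,"rz": 0}
    - {"tx": 0,"ty": 0,"tz": 10,"rx": 0,"ry": 0,"rz": 0}
  gripper: 0

```text
time: 18.1
tool_pos: [466.6, -65.0, 114.0]
tcp_rot: [-3.14, 0.005, -3.068]
contact_force: [0.5, 0.5, -0.3]
grip_width: 91.8
finger_force: 0.0
```

Run:
```python
from h import *
c=bot.camera_model("scene");im=bot.capture("scene"); tape(im,c,(170,150,205,215))
c=bot.camera_model("wrist");im=bot.capture("wrist")
tape(im,c,(30,150,110,240));tape(im,c,(215,140,290,260));print(bot.get_obs()["tool_pos"])
```

```text
near [ 459.3 -190.4] far [ 621.6 -199.1] len 162.6 wid 19.6 mid [ 540.5 -194.8] yaw -0.053
near [ 456.7 -192.5] far [ 501.5 -194.7] len 44.8 wid 16.7 mid [ 479.1 -193.6] yaw -0.05
near [445.9 -66.4] far [507.8 -61.3] len 62.1 wid 16.3 mid [476.8 -63.8] yaw 0.081
[466.0206034  -64.82006074 112.3543165 ]
```

Call:
carry_out:
  plan:
    - {"tx": 1,"ty": -12,"tz": 0,"rx": 0,"ry": 0,"rz": -0.018}
    - {"tx": 2,"ty": -25,"tz": 0,"rx": 0,"ry": 0,"rz": -0.018}
    - {"tx": 2,"ty": -25,"tz": 0,"rx": 0,"ry": 0,"rz": -0.018}
    - {"tx": 2,"ty": -25,"tz": 0,"rx": 0,"ry": 0,"rz": -0.018}
    - {"tx": 2,"ty": -20,"tz": 0,"rx": 0,"ry": 0,"rz": -0.018}
    - {"tx": 1,"ty": -14,"tz": 0,"rx": 0,"ry": 0,"rz": -0.018}
    - {"tx": 1,"ty": -7,"tz": 0,"rx": 0,"ry": 0,"rz": -0.018}
    - {"tx": 0,"ty": 0,"tz": 0,"rx": 0,"ry": 0,"rz": 0}
    - {"tx": 0,"ty": 0,"tz": 0,"rx": 0,"ry": 0,"rz": 0}

```text
time: 19.1
tool_pos: [475.8, -192.0, 110.3]
tcp_rot: [3.141, -0.001, 3.089]
contact_force: [0.7, 0.5, -0.2]
grip_width: 91.7
finger_force: 0.0
```

Run:
```python
from h import *
c=bot.camera_model("wrist");im=bot.capture("wrist")
tape(im,c,(215,140,290,260));o=bot.get_obs();print(o["tool_pos"],o["tcp_rot"])
```

```text
near [ 457.8 -191.7] far [ 514.4 -194.2] len 56.7 wid 16.3 mid [ 486.1 -193. ] yaw -0.044
[ 475.86963699 -191.78843703  110.49553225] [ 3.14094712e+00 -7.01574022e-04  3.08958780e+00]
```

Call:
carry_out:
  plan:
    - {"tx": 0,"ty": 0,"tz": -20,"rx": 0,"ry": 0,"rz": 0}
    - {"tx": 0,"ty": 0,"tz": -30,"rx": 0,"ry": 0,"rz": 0}
    - {"tx": 0,"ty": 0,"tz": -26,"rx": 0,"ry": 0,"rz": 0}
    - {"tx": 0,"ty": 0,"tz": -16,"rx": 0,"ry": 0,"rz": 0}
    - {"tx": 0,"ty": 0,"tz": -8,"rx": 0,"ry": 0,"rz": 0}
    - {"tx": 0,"ty": 0,"tz": 0,"rx": 0,"ry": 0,"rz": 0}
    - {"tx": 0,"ty": 0,"tz": 0,"rx": 0,"ry": 0,"rz": 0}

```text
time: 19.85
tool_pos: [476.6, -192.5, 11.4]
tcp_rot: [-3.141, 0.001, 3.089]
contact_force: [-0.3, 0.1, -0.3]
grip_width: 91.6
finger_force: 0.0
```

Call:
carry_out:
  plan:
    - {"tx": 0,"ty": 0,"tz": 0,"rx": 0,"ry": 0,"rz": 0}
    - {"tx": 0,"ty": 0,"tz": 0,"rx": 0,"ry": 0,"rz": 0}
    - {"tx": 0,"ty": 0,"tz": 0,"rx": 0,"ry": 0,"rz": 0}
    - {"tx": 0,"ty": 0,"tz": 0,"rx": 0,"ry": 0,"rz": 0}
    - {"tx": 0,"ty": 0,"tz": 0,"rx": 0,"ry": 0,"rz": 0}
    - {"tx": 0,"ty": 0,"tz": 0,"rx": 0,"ry": 0,"rz": 0}
    - {"tx": 0,"ty": 0,"tz": 0,"rx": 0,"ry": 0,"rz": 0}
    - {"tx": 0,"ty": 0,"tz": 0,"rx": 0,"ry": 0,"rz": 0}
  gripper: 1

```text
time: 20.65
tool_pos: [476.2, -192.6, 11.0]
tcp_rot: [3.142, 0.0, 3.089]
contact_force: [-1.1, 0.7, 4.9]
grip_width: 60.1
finger_force: 30.0
```

Call:
carry_out:
  plan:
    - {"tx": 0.2,"ty": 0,"tz": 1.85,"rx": 0.0006,"ry": 0.013,"rz": 0}
    - {"tx": 0.2,"ty": 0,"tz": 1.85,"rx": 0.0006,"ry": 0.013,"rz": 0}
    - {"tx": 0.2,"ty": 0,"tz": 1.85,"rx": 0.0006,"ry": 0.013,"rz": 0}
    - {"tx": 0.2,"ty": 0,"tz": 1.85,"rx": 0.0006,"ry": 0.013,"rz": 0}
    - {"tx": 0.3,"ty": 0,"tz": 1.85,"rx": 0.0006,"ry": 0.013,"rz": 0}
    - {"tx": 0.3,"ty": 0,"tz": 1.85,"rx": 0.0006,"ry": 0.013,"rz": 0}
    - {"tx": 0.3,"ty": 0,"tz": 1.85,"rx": 0.0006,"ry": 0.013,"rz": 0}
    - {"tx": 0.3,"ty": 0,"tz": 1.85,"rx": 0.0006,"ry": 0.013,"rz": 0}
    - {"tx": 0.3,"ty": 0,"tz": 1.8,"rx": 0.0006,"ry": 0.013,"rz": 0}
    - {"tx": 0.3,"ty": 0,"tz": 1.8,"rx": 0.0006,"ry": 0.013,"rz": 0}
    - {"tx": 0,"ty": 0,"tz": 0,"rx": 0,"ry": 0,"rz": 0}
    - {"tx": 0,"ty": 0,"tz": 0,"rx": 0,"ry": 0,"rz": 0}

```text
time: 21.85
tool_pos: [478.9, -192.6, 29.0]
tcp_rot: [-3.141, -0.13, 3.089]
contact_force: [-1.0, 0.5, -3.3]
grip_width: 59.6
finger_force: 30.0
```

Call:
carry_out:
  plan:
    - {"tx": 0,"ty": 0,"tz": 0,"rx": 0,"ry": 0,"rz": 0}
    - {"tx": 0,"ty": 0,"tz": 0,"rx": 0,"ry": 0,"rz": 0}
    - {"tx": 0,"ty": 0,"tz": 0,"rx": 0,"ry": 0,"rz": 0}
    - {"tx": 0,"ty": 0,"tz": 0,"rx": 0,"ry": 0,"rz": 0}
    - {"tx": 0,"ty": 0,"tz": 0,"rx": 0,"ry": 0,"rz": 0}
    - {"tx": 0,"ty": 0,"tz": 0,"rx": 0,"ry": 0,"rz": 0}

```text
time: 22.45
tool_pos: [478.9, -192.6, 29.1]
tcp_rot: [-3.141, -0.13, 3.089]
contact_force: [0.5, -0.6, -5.0]
grip_width: 59.7
finger_force: 30.0
```

```bash
python3 -c "
from h import *
feel()"
```

```text
F [ 1.32  0.22 -5.1 ] sd [0.47 0.48 0.47] M [ 0.076 -0.474  0.007] [ 478.9 -192.6   29.1] 22.85
```

The right carton reads about 5.1 N, so it is full. I'm setting it down and sliding it.

Call:
carry_out:
  plan:
    - {"tx": -0.5,"ty": 0,"tz": -3.7,"rx": -0.0012,"ry": -0.026,"rz": 0}
    - {"tx": -0.5,"ty": 0,"tz": -3.7,"rx": -0.0012,"ry": -0.026,"rz": 0}
    - {"tx": -0.5,"ty": 0,"tz": -3.7,"rx": -0.0012,"ry": -0.026,"rz": 0}
    - {"tx": -0.5,"ty": 0,"tz": -3.7,"rx": -0.0012,"ry": -0.026,"rz": 0}
    - {"tx": -0.3,"ty": 0,"tz": -1.8,"rx": -0.0006,"ry": -0.013,"rz": 0}
    - {"tx": -0.3,"ty": 0,"tz": -1.8,"rx": -0.0006,"ry": -0.013,"rz": 0}
    - {"tx": 0,"ty": 0,"tz": 0,"rx": 0,"ry": 0,"rz": 0}
    - {"tx": 0,"ty": 0,"tz": 0,"rx": 0,"ry": 0,"rz": 0}

```text
time: 23.65
tool_pos: [476.0, -192.5, 11.0]
tcp_rot: [3.141, -0.001, 3.089]
contact_force: [0.2, 1.1, -1.1]
grip_width: 59.9
finger_force: 30.0
```

Call:
carry_out:
  plan:
    - {"tx": 2,"ty": -0.4,"tz": 0,"rx": 0,"ry": 0,"rz": 0.007}
    - {"tx": 4,"ty": -0.4,"tz": 0,"rx": 0,"ry": 0,"rz": 0.007}
    - {"tx": 5,"ty": -0.4,"tz": 0,"rx": 0,"ry": 0,"rz": 0.007}
    - {"tx": 5,"ty": -0.4,"tz": 0,"rx": 0,"ry": 0,"rz": 0.007}
    - {"tx": 5,"ty": -0.4,"tz": 0,"rx": 0,"ry": 0,"rz": 0.007}
    - {"tx": 5,"ty": -0.4,"tz": 0,"rx": 0,"ry": 0,"rz": 0.007}
    - {"tx": 5,"ty": -0.4,"tz": 0,"rx": 0,"ry": 0,"rz": 0.007}
    - {"tx": 5,"ty": -0.4,"tz": 0,"rx": 0,"ry": 0,"rz": 0.007}
    - {"tx": 5,"ty": -0.4,"tz": 0,"rx": 0,"ry": 0,"rz": 0.007}
    - {"tx": 5,"ty": -0.4,"tz": 0,"rx": 0,"ry": 0,"rz": 0.007}
    - {"tx": 4,"ty": -0.4,"tz": 0,"rx": 0,"ry": 0,"rz": 0.007}
    - {"tx": 2,"ty": -0.4,"tz": 0,"rx": 0,"ry": 0,"rz": 0.005}

```text
time: 24.85
tool_pos: [527.1, -197.3, 11.0]
tcp_rot: [3.141, -0.003, -3.112]
contact_force: [-7.4, 0.2, 5.6]
grip_width: 59.8
finger_force: 30.0
```

Call:
carry_out:
  plan:
    - {"tx": 1,"ty": 0,"tz": 0,"rx": 0,"ry": 0,"rz": 0}
    - {"tx": 1,"ty": 0,"tz": 0,"rx": 0,"ry": 0,"rz": 0}
    - {"tx": 1,"ty": 0,"tz": 0,"rx": 0,"ry": 0,"rz": 0}
    - {"tx": 1,"ty": 0,"tz": 0,"rx": 0,"ry": 0,"rz": 0}
    - {"tx": 1,"ty": 0,"tz": 0,"rx": 0,"ry": 0,"rz": 0}
    - {"tx": 1,"ty": 0,"tz": 0,"rx": 0,"ry": 0,"rz": 0}

```text
time: 25.45
tool_pos: [532.8, -197.3, 11.0]
tcp_rot: [3.141, -0.003, -3.112]
contact_force: [-6.2, 0.2, 4.3]
grip_width: 59.8
finger_force: 30.0
```

Call:
carry_out:
  plan:
    - {"tx": 1,"ty": 0,"tz": 0,"rx": 0,"ry": 0,"rz": 0}
    - {"tx": 1,"ty": 0,"tz": 0,"rx": 0,"ry": 0,"rz": 0}
    - {"tx": 0.5,"ty": 0,"tz": 0,"rx": 0,"ry": 0,"rz": 0}
    - {"tx": 0.5,"ty": 0,"tz": 0,"rx": 0,"ry": 0,"rz": 0}
    - {"tx": 0.5,"ty": 0,"tz": 0,"rx": 0,"ry": 0,"rz": 0}

```text
time: 25.95
tool_pos: [536.3, -197.4, 11.0]
tcp_rot: [3.141, -0.003, -3.112]
contact_force: [-6.3, -0.6, 4.3]
grip_width: 60.1
finger_force: 30.0
```

Call:
carry_out:
  plan:
    - {"tx": 0.5,"ty": 0,"tz": 0,"rx": 0,"ry": 0,"rz": 0}
    - {"tx": 0.5,"ty": 0,"tz": 0,"rx": 0,"ry": 0,"rz": 0}
    - {"tx": 0.5,"ty": 0,"tz": 0,"rx": 0,"ry": 0,"rz": 0}

```text
time: 26.25
tool_pos: [537.8, -197.3, 11.0]
tcp_rot: [3.141, -0.003, -3.112]
contact_force: [-6.2, 0.4, 4.1]
grip_width: 59.7
finger_force: 30.0
```

Call:
carry_out:
  plan:
    - {"tx": 0.5,"ty": 0,"tz": 0,"rx": 0,"ry": 0,"rz": 0}
    - {"tx": 0.5,"ty": 0,"tz": 0,"rx": 0,"ry": 0,"rz": 0}

```text
time: 26.45
tool_pos: [538.8, -197.3, 11.0]
tcp_rot: [3.141, -0.003, -3.112]
contact_force: [-7.1, 0.0, 3.6]
grip_width: 60.2
finger_force: 30.0
```

Call:
carry_out:
  plan:
    - {"tx": 0.5,"ty": 0,"tz": 0,"rx": 0,"ry": 0,"rz": 0}
    - {"tx": 0.5,"ty": 0,"tz": 0,"rx": 0,"ry": 0,"rz": 0}

```text
time: 26.65
tool_pos: [538.8, -197.3, 11.0]
tcp_rot: [3.141, -0.005, -3.111]
contact_force: [-12.0, -0.6, 8.8]
grip_width: 59.7
finger_force: 30.0
```

Call:
carry_out:
  plan:
    - {"tx": 0.5,"ty": 0,"tz": 0,"rx": 0,"ry": 0,"rz": 0}
    - {"tx": 0.5,"ty": 0,"tz": 0,"rx": 0,"ry": 0,"rz": 0}

```text
time: 26.85
tool_pos: [538.8, -197.3, 10.9]
tcp_rot: [3.14, -0.007, -3.111]
contact_force: [-15.9, -0.6, 10.4]
grip_width: 59.8
finger_force: 30.0
```

Contact came at 538.8, exactly as predicted. I'm relieving the push, releasing, rising and backing away.

Call:
carry_out:
  plan:
    - {"tx": -1.5,"ty": 0,"tz": 0,"rx": 0,"ry": 0,"rz": 0}
    - {"tx": -1.5,"ty": 0,"tz": 0,"rx": 0,"ry": 0,"rz": 0}
    - {"tx": 0,"ty": 0,"tz": 0,"rx": 0,"ry": 0,"rz": 0}

```text
time: 27.15
tool_pos: [538.9, -197.3, 11.0]
tcp_rot: [3.141, -0.001, -3.112]
contact_force: [-2.7, 0.7, 3.9]
grip_width: 59.9
finger_force: 30.0
```

Call:
carry_out:
  plan:
    - {"tx": 0,"ty": 0,"tz": 0,"rx": 0,"ry": 0,"rz": 0}
    - {"tx": 0,"ty": 0,"tz": 0,"rx": 0,"ry": 0,"rz": 0}
    - {"tx": 0,"ty": 0,"tz": 0,"rx": 0,"ry": 0,"rz": 0}
    - {"tx": 0,"ty": 0,"tz": 0,"rx": 0,"ry": 0,"rz": 0}
    - {"tx": 0,"ty": 0,"tz": 0,"rx": 0,"ry": 0,"rz": 0}
    - {"tx": 0,"ty": 0,"tz": 0,"rx": 0,"ry": 0,"rz": 0}
    - {"tx": 0,"ty": 0,"tz": 10,"rx": 0,"ry": 0,"rz": 0}
    - {"tx": 0,"ty": 0,"tz": 20,"rx": 0,"ry": 0,"rz": 0}
    - {"tx": 0,"ty": 0,"tz": 30,"rx": 0,"ry": 0,"rz": 0}
    - {"tx": 0,"ty": 0,"tz": 40,"rx": 0,"ry": 0,"rz": 0}
    - {"tx": 0,"ty": 0,"tz": 40,"rx": 0,"ry": 0,"rz": 0}
    - {"tx": 0,"ty": 0,"tz": 30,"rx": 0,"ry": 0,"rz": 0}
  gripper: 0

```text
time: 28.35
tool_pos: [539.6, -197.6, 184.3]
tcp_rot: [-3.14, 0.003, -3.112]
contact_force: [0.9, 0.3, 0.2]
grip_width: 91.7
finger_force: 0.0
```

Call:
carry_out:
  plan:
    - {"tx": -15,"ty": 0,"tz": 10,"rx": 0,"ry": 0,"rz": 0}
    - {"tx": -30,"ty": 0,"tz": 10,"rx": 0,"ry": 0,"rz": 0}
    - {"tx": -30,"ty": 0,"tz": 10,"rx": 0,"ry": 0,"rz": 0}
    - {"tx": -30,"ty": 0,"tz": 0,"rx": 0,"ry": 0,"rz": 0}
    - {"tx": -15,"ty": 0,"tz": 0,"rx": 0,"ry": 0,"rz": 0}
    - {"tx": 0,"ty": 0,"tz": 0,"rx": 0,"ry": 0,"rz": 0}
    - {"tx": 0,"ty": 0,"tz": 0,"rx": 0,"ry": 0,"rz": 0}
    - {"tx": 0,"ty": 0,"tz": 0,"rx": 0,"ry": 0,"rz": 0}

```text
time: 29.15
tool_pos: [420.0, -197.5, 211.0]
tcp_rot: [-3.141, 0.001, -3.112]
contact_force: [0.6, 0.2, -0.1]
grip_width: 91.7
finger_force: 0.0
```

Run:
```python
from h import *
c=bot.camera_model("scene");im=bot.capture("scene")
tape(im,c,(275,165,315,232));tape(im,c,(215,150,250,215));tape(im,c,(160,165,200,232));fence(im,c,(120,222,345,250))
cv2.imwrite("pics/s3.png",cv2.resize(im[130:280,80:350,::-1],(0,0),fx=2.9,fy=2.9,interpolation=2))
```

```text
near [512.1 100.3] far [675.4 104.8] len 163.3 wid 19.0 mid [593.8 102.5] yaw 0.028
near [451.4 -63.6] far [609.6 -51.1] len 158.7 wid 16.5 mid [530.5 -57.4] yaw 0.079
near [ 522.7 -197.3] far [ 683.6 -192.1] len 161.1 wid 19.2 mid [ 603.1 -194.7] yaw 0.032
stripe wid 11.8 face pt [676.9 -46.9] normal yaw 0.029 face x at y=0 675.6 y span -305.0 205.0
```

View pics/s3.png

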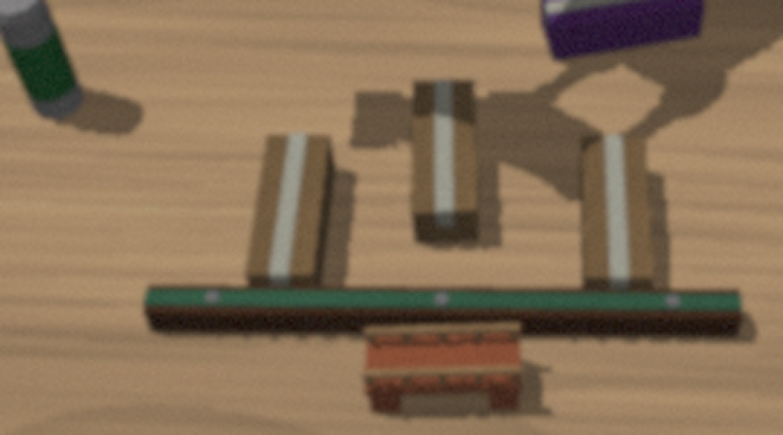

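The picture shows both full cartons flush and square to the batten, at (285,280) and (618,285). The middle one (444,160) is where it stood, and the bystanders are untouched. I'm handing it in.

```bash
python3 -c "
from plant import bot
print(bot.close_job())"
```

```text
the job is handed in; nothing more can be done
None
```

The left and right cartons weighed full and now sit flush and square against the batten; the middle one weighed empty and stands where it was, and the job was handed in at about 29 s of the 72 s (no verdict was returned).

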